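Load two centrifuge buckets with sleeves and tubes

TASK

Get the two centrifuge buckets ready for a balanced run: first stand an empty adapter sleeve fully home in each bucket (either sleeve in either bucket), and only when both sleeves are in, put the thick tube into the wide-bore sleeve and the thin tube into the narrow-bore sleeve, upright and right down to the bottom. Lower everything in rather than dropping it, do not tip any of it over, and leave the steel beaker and the white tube rack where they stand.

Things in the scene. Friction and masses are not known exactly. Their poses are not given: they have to be found in the camera images.
- bucket_a: Aluminium centrifuge bucket, one of two identical round open cups standing on the bench and fixed to it: outer diameter 64 mm, bore 58 mm, 58 mm high, inner floor 6 mm above the bench; two small dark lugs stick out 8 mm on its sides. Origin: centre of its underside, at bench height, z up.
- bucket_b: Aluminium centrifuge bucket, one of two identical round open cups standing on the bench and fixed to it: outer diameter 64 mm, bore 58 mm, 58 mm high, inner floor 6 mm above the bench; two small dark lugs stick out 8 mm on its sides. Origin: centre of its underside, at bench height, z up.
- sleeve_wide: Wide-bore adapter sleeve: loose light grey plastic cylinder with a floor, standing open end up. Outer diameter 49 mm, 85 mm high, bore 38 mm, inner floor 6 mm above its underside, about 0.1 kg. Same outside as the other sleeve, but thin-walled. Home in a bucket it sticks out 33 mm above the rim. Origin: centre of its underside, z up its axis.
- sleeve_narrow: Narrow-bore adapter sleeve: loose light grey plastic cylinder with a floor, standing open end up. Outer diameter 49 mm, 85 mm high, bore 24 mm, inner floor 6 mm above its underside, about 0.17 kg. Same outside as the other sleeve, but thick-walled. Home in a bucket it sticks out 33 mm above the rim. Origin: centre of its underside, z up its axis.
- tube_thick: Thick sample tube: milky self-standing tube with a flat foot and a screwed-on blue cap, loose, standing upright on the bench. Body diameter 30 mm, cap diameter 34 to 35 mm and 20 mm high, 115 mm high over all, about 0.06 kg. Standing in its sleeve it sticks out 36 mm. Origin: centre of its underside, z up its axis to the cap.
- tube_thin: Thin sample tube: milky self-standing tube with a flat foot and a screwed-on blue cap, loose, standing upright on the bench, easily knocked over. Body diameter 18 mm, cap diameter 22 to 23 mm and 20 mm high, 110 mm high over all, about 0.03 kg. Standing in its sleeve it sticks out 31 mm. Origin: centre of its underside, z up its axis to the cap.
- beaker: Bystander: open stainless steel beaker, 76 mm rim diameter, 95 mm high, standing on the bench. Not to be disturbed. Origin: centre of its underside.
- rack: Bystander: white tube rack 160 x 60 mm, 53 mm high (83 mm with its small tubes), standing on the bench. Not to be disturbed. Origin: centre of its underside, x along its length.
Things that resemble listed ones, but are neither listed nor needed, are in the scene too. Leave any green or pink look-alike of the sleeve_narrow alone. What is shaped like the tube_thick but yellow is not meant.

How it is judged (in metres and radians):
On the way, in this order (a step that is already met when the one before it is completed fails the run):
1. both sleeves stand home in the two buckets, let go and still empty (((horizontal distance between sleeve_wide and bucket_a below 0.008 m and z of sleeve_wide in the frame of bucket_a below 0.01 m) or (horizontal distance between sleeve_wide and bucket_b below 0.008 m and z of sleeve_wide in the frame of bucket_b below 0.01 m)) and angle between each of sleeve_wide, sleeve_narrow's own z axis and vertical below 0.1 rad and ((horizontal distance between sleeve_narrow and bucket_a below 0.008 m and z of sleeve_narrow in the frame of bucket_a below 0.01 m) or (horizontal distance between sleeve_narrow and bucket_b below 0.008 m and z of sleeve_narrow in the frame of bucket_b below 0.01 m)) and contact force between the fingers and sleeve_wide below 0.05 N and contact force between the fingers and sleeve_narrow below 0.05 N and horizontal distance between each of tube_thick, tube_thin and sleeve_wide above 0.03 m and horizontal distance between each of tube_thick, tube_thin and sleeve_narrow above 0.03 m), for 0.2 s.
2. each tube stands at the bottom of its own sleeve (((horizontal distance between sleeve_wide and bucket_a below 0.008 m and z of sleeve_wide in the frame of bucket_a below 0.01 m) or (horizontal distance between sleeve_wide and bucket_b below 0.008 m and z of sleeve_wide in the frame of bucket_b below 0.01 m)) and angle between each of sleeve_wide, sleeve_narrow's own z axis and vertical below 0.1 rad and ((horizontal distance between sleeve_narrow and bucket_a below 0.008 m and z of sleeve_narrow in the frame of bucket_a below 0.01 m) or (horizontal distance between sleeve_narrow and bucket_b below 0.008 m and z of sleeve_narrow in the frame of bucket_b below 0.01 m)) and horizontal distance between tube_thick and sleeve_wide below 0.012 m and z of tube_thick in the frame of sleeve_wide below 0.011 m and angle between each of tube_thick, tube_thin's own z axis and vertical below 0.2 rad and horizontal distance between tube_thin and sleeve_narrow below 0.012 m and z of tube_thin in the frame of sleeve_narrow below 0.011 m), for 0.2 s.
At the end, for the whole second after the job is handed in: A sleeve stands on each bucket's floor (centres within 8 mm, underside under 10 mm above the bucket's, tilt under 0.1 rad); thick tube in wide sleeve, thin in narrow, on its floor (within 12 mm, underside under 11 mm above the sleeve's, tilt under 0.2 rad); all at rest (all of step 2 and linear speed of each of sleeve_wide, sleeve_narrow, tube_thick, tube_thin below 0.02 m/s); the robot touches nothing.
It fails at once if a sleeve or a tube is dropped (falls free by more than about 25 mm) ((linear speed of sleeve_wide above 0.7 m/s and contact force between the fingers and sleeve_wide below 0.05 N) or (linear speed of sleeve_narrow above 0.7 m/s and contact force between the fingers and sleeve_narrow below 0.05 N) or (linear speed of tube_thick above 0.7 m/s and contact force between the fingers and tube_thick below 0.05 N) or (linear speed of tube_thin above 0.7 m/s and contact force between the fingers and tube_thin below 0.05 N)).
It fails at once if a sleeve or a tube is tipped over (angle between any of sleeve_wide, sleeve_narrow, tube_thick, tube_thin's own z axis and vertical above 0.8 rad).
It fails at once if the beaker or the rack is disturbed (moved by more than 15 mm) (distance of any of beaker, rack from where it was at the start of the episode above 0.015 m).
It also fails if it takes over 114 s, if anything falls off the work surface, if the arm or the gripper's body presses on something with over 40 N, if the wrist force passes 120 N, or if a joint passes its speed limit or range.

ROBOT

A 6-joint arm with a two-finger parallel gripper is mounted at the origin on the work surface. World frame = base frame: x ahead of the robot, y to its left, z up, the work surface at z = 0. Lengths are in m, angles in degrees, forces in N, time in s.
With the tool pointing down it reaches from about 0.25 to 0.725 m from the base axis. Payload 9.7 kg.
Tool frame: the origin (TCP) lies midway between the tips of the shut fingers; the grasp point (between the pads) lies 19 mm behind it; z points along the fingers, y is the line along which they close (so a half turn about z gives the same grasp; the last joint's range is limited). The gripper opens to 85 mm and grips with 20 to 120 N. Pads are 22 mm wide; open, the fingers measure 114 mm over their backs; the gripper's body (76 mm by 85 mm) begins 54 mm behind the grasp point. The pads swing forward as they close: fully open they stand 13 mm farther back than shut.
Start: joints at [75.802, 4.979, 10.078, 95.1, 0, 90], TCP at [0.135, 0.533, 0.231] pointing down, gripper open.
Joint ranges: [-179.16, 179.16], [-48.56, 103.87], [-65.8, 70.77], [-126.05, 130.52], [-82.76, 87.17], [-180, 180]. Speed limits (degrees/s): [127.2, 127.2, 147.25, 180, 180, 180].

INTERFACE

Orientations are given as [roll, pitch, yaw] about the fixed x, y, z axes, in that order (R = Rz(yaw) Ry(pitch) Rx(roll)).
In Python, from workcell import * gives the robot as it stands.
- The arm moves only by the tool servo_tool, never from a script. Its argument "moves" is a list of rows, each a list of 4 numbers: the shift along the world's x, y, z in fractions of the full range, 1 being 100 cm, then the turn about the world's z in a scale on which 1.0 is pi rad. A call has 1 to 20 rows; each row is the pose to reach, as a shift and turn from the pose commanded when the call began; what a row does not reach only later rows make up. A row lasts 1/12 s, in which the tool goes at most 41.7 mm and 7.16 degrees, less where a joint would pass 70% of its speed; a pose out of reach is approached as far as the arm can. A call with a gripper value outside its range is refused whole. "claw" is the closure, from 0 (fully open) to 1 (shut), set as the call begins (left out, the last holds). The fingers move at their own pace and stop on an object; "force" is the grip in N (left out, the last holds). Time passes only in rows, so rows that repeat a pose let the fingers close. It gives the time, the measured TCP pose, the force, the opening and the grip force at its end, in the units of the state.
- get_obs(): the state, without advancing time (a new reading comes with each control period).
- camera(name): name is "scene" or "side" or "wrist"; returns the picture (384x512x3 uint8, red, green, blue); there is no depth.
- get_calibration(name): a dict with "fx", "fy", "cx", "cy" (pixels), "rvec" (rotation vector, rad) and "tvec" (3), from world to camera coordinates, as OpenCV has them; the wrist camera has in their place "tool_from_camera" (4x4, takes a point from camera to tool coordinates, whose origin is the TCP and whose axes are the flange's). Camera axes: x right, y down, z forward; pixel columns grow to the right and rows downward; lengths in m; the calibration is good to about 2 mm. A picture is of the moment at which its call begins: read the wrist's pose just before it. get_calibration takes no time and is no camera call.
- job_done(): hands the job in; it is judged then, once.
The state is a dict: "time": time; "q": joint angles; "qd": joint speeds; "joint_efforts": joint torques, N m; "ee_pos": TCP position; "tcp_rot": TCP orientation; "wrist_force": force on the tool from outside, world axes, zero at the start; "torque": the same for the moment, N m; "opening": finger opening in m; "grasp_force": force on a finger pad.
Only numpy, scipy, OpenCV 4.12 (cv2) and the standard library are available. Lean on these libraries where they do the work, as an engineer would, in place of code of your own. Each camera call takes 0.05 s, during which the arm holds its last target. There are 200 camera calls.

## Working session

There is one attempt and no reset: what is moved stays moved. The work goes in short steps, Python scripts to look and compute and a tool call to move; the robot and the scene stay as the last step left them, time stands still between calls to the robot, and variables do not carry over. Pictures are saved under pics/ and viewed, at most 14 in all, crops included, and the job is handed in when it is done.

Besides the shell and the picture viewer there is one more tool, called after "Call:" by a JSON object that holds its "name" and its "arguments", one argument or row to a line. servo_tool: Moves the arm, as the interface text tells. Its arguments: {"type":"object","properties":{"moves":{"type":"array","items":{"type":"array","items":{"type":"number"}}},"claw":{"type":"number"},"force":{"type":"number"}},"required":["moves"]}

```bash
mkdir -p pics
cat > h.py <<'E'
from workcell import *
import numpy as np, cv2
from scipy.spatial.transform import Rotation as R
def save(n,f):
    im=camera(n); cv2.imwrite('pics/'+f+'.png',im[:,:,::-1]); return im
def ray(n,u,v,obs=None):
    c=get_calibration(n); d=np.array([(u-c['cx'])/c['fx'],(v-c['cy'])/c['fy'],1])
    if 'rvec' in c:
        M=cv2.Rodrigues(np.array(c['rvec'],float))[0]; return -M.T@np.array(c['tvec']).ravel(), M.T@d
    T=np.array(c['tool_from_camera']); Rt=R.from_euler('xyz',obs['tcp_rot'],degrees=True).as_matrix()
    return Rt@T[:3,3]+np.array(obs['ee_pos']), Rt@T[:3,:3]@d
def at(n,u,v,z,obs=None):
    o,d=ray(n,u,v,obs); return o+d*(z-o[2])/d[2]
def tri(rs):
    A=0;b=0
    for o,d in rs:
        d=d/np.linalg.norm(d);P=np.eye(3)-np.outer(d,d);A=A+P;b=b+P@o
    return np.linalg.solve(A,b)
def proj(n,p):
    c=get_calibration(n);K=np.array([[c['fx'],0,c['cx']],[0,c['fy'],c['cy']],[0,0,1.]])
    return cv2.projectPoints(np.array(p,float).reshape(-1,1,3),np.array(c['rvec'],float),np.array(c['tvec'],float),K,None)[0].reshape(-1,2)
E
python3 - <<'E'
from h import *
o=get_obs();print(o)
a=save('scene','s0');b=save('side','d0');c=save('wrist','w0')
for n in('scene','side'):
  print(n,ray(n,256,192),get_calibration(n)['fx'])
print(get_calibration('wrist'))
E
```

```text
{'time': 0.0, 'q': array([7.58019197e+01, 5.01157513e+00, 1.00337178e+01, 9.51002124e+01,
       1.80870100e-03, 8.99999488e+01]), 'qd': array([-0.08704283,  0.06054208,  0.02458603, -0.03214445,  0.0582372 ,
       -0.07036442]), 'joint_efforts': array([ 1.41149361e-03, -5.20387387e+01,  4.64808011e+01,  1.60074164e-02,
        2.07743383e-04,  8.63203269e-06]), 'ee_pos': array([0.13483405, 0.53297074, 0.23057193]), 'tcp_rot': array([-1.79921930e+02, -1.80876909e-03,  1.65801968e+02]), 'wrist_force': array([-0.40538737, -0.74512533,  0.33168954]), 'torque': array([ 0.01673197, -0.01170762, -0.01515574]), 'grasp_force': 0.0, 'opening': 0.08563257104527863}
scene (array([ 1.03931344, -0.52557297,  0.99817158]), array([-0.41341521,  0.42453099, -0.80622433])) 395.3020302070856
side (array([ 0.16748903, -1.07139583,  0.69035578]), array([ 0.28582845,  0.82818779, -0.48216344])) 424.5007329062361
{'fx': 275.2355833339692, 'fy': 275.2355833339692, 'cx': 261.1782844985873, 'cy': 194.87119964641207, 'tool_from_camera': array([[ 1.14400354e-04, -9.51072181e-01, -3.08968758e-01,
         7.92283055e-02],
       [ 9.99999937e-01,  2.13075607e-04, -2.85627376e-04,
         1.01901105e-03],
       [ 3.37485957e-04, -3.08968705e-01,  9.51072145e-01,
        -1.43548058e-01],
       [ 0.00000000e+00,  0.00000000e+00,  0.00000000e+00,
         1.00000000e+00]])}
```

Run:
```python
import cv2
for f in('s0','d0'):
  a=cv2.imread(f'pics/{f}.png');cv2.imwrite(f'pics/{f}b.png',cv2.resize(a,(800,600),interpolation=cv2.INTER_CUBIC))
```

```text
(no output)
```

View pics/s0b.png

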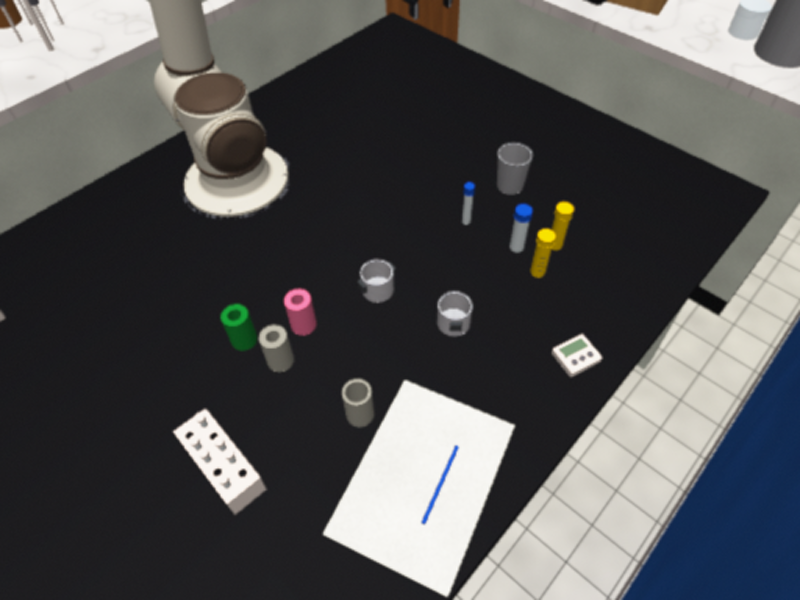

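View pics/d0b.png

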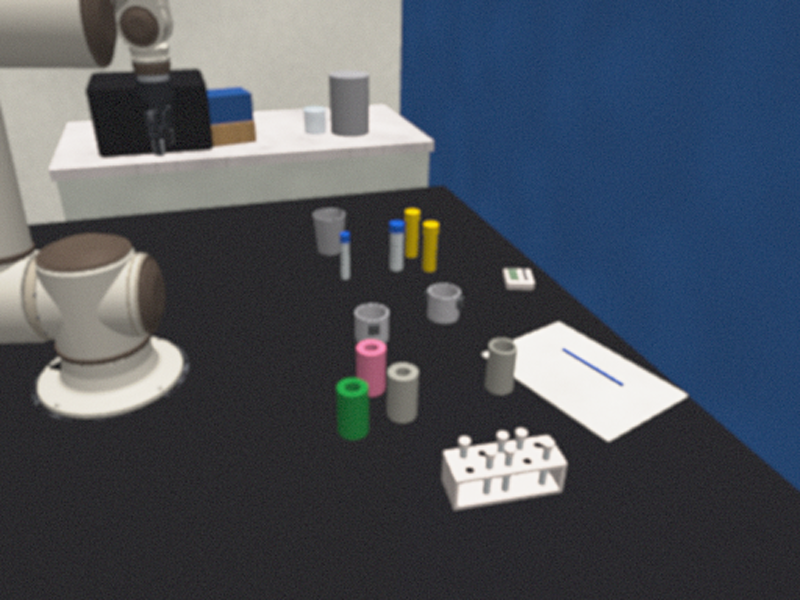

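Scene view (800 px): upright grey sleeves are at (275,347), small bore, and (358,402), wide bore. The green (238,327) and pink (300,312) look-alikes are to be left alone. Blue-capped tubes are at (468,203) thin and (520,228) thick, and the yellow ones (543,253), (563,226) are not meant. Buckets are at (377,280) and (455,313). I'll confirm this in enlarged crops.

Run:
```python
import cv2
def crop(f,x,y,w,h,s,o):
  a=cv2.imread(f'pics/{f}.png')[y:y+h,x:x+w];a=cv2.resize(a,None,fx=s,fy=s,interpolation=cv2.INTER_CUBIC)
  for i in range(0,w,10):
    cv2.line(a,(i*s,0),(i*s,6 if (x+i)%50 else 16),(0,255,255),1)
    if (x+i)%50==0: cv2.putText(a,str(x+i),(i*s+2,28),0,.45,(0,255,255),1)
  for i in range(0,h,10):
    cv2.line(a,(0,i*s),(6 if (y+i)%50 else 16,i*s),(0,255,255),1)
    if (y+i)%50==0: cv2.putText(a,str(y+i),(18,i*s+5),0,.45,(0,255,255),1)
  cv2.imwrite(f'pics/{o}.png',a)
crop('s0',150,160,160,120,5,'c1')
crop('s0',280,80,100,110,5,'c2')
crop('d0',200,130,140,145,4,'c3')
```

```text
(no output)
```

View pics/c1.png

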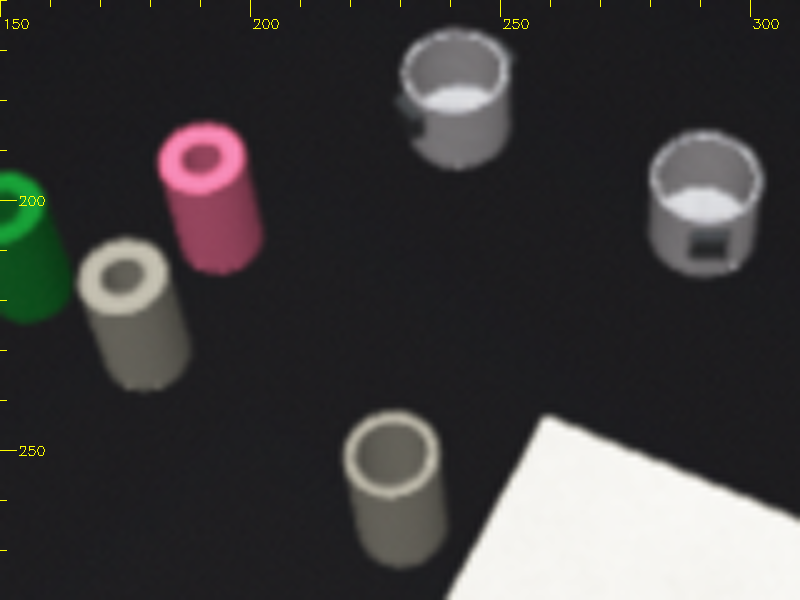

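View pics/c2.png

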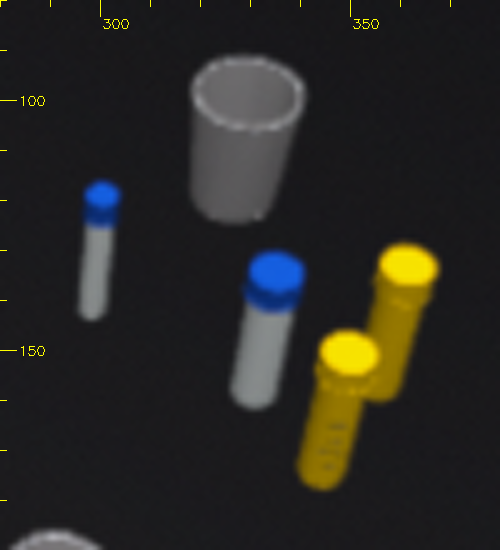

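View pics/c3.png

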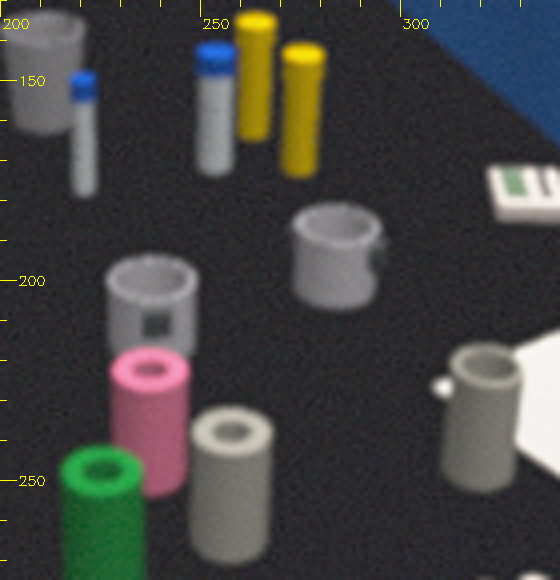

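Crops confirm it. The narrow sleeve is the thick-walled grey one, rim centre scene (174.6,215.2) / side (258.2,238). The wide sleeve is the thin-walled grey one, scene (228.4,250.8) / side (321.2,221.5). The tubes are the two blue-capped ones, as they match on colour and width.

```bash
cat > pts.py <<'E'
P=dict(bA=((241.1,174.3),(238,200)),bB=((291.2,195.4),(284.2,186)),narrow=((174.6,215.2),(258.2,238)),wide=((228.4,250.8),(321.2,221.5)),
pink=((190.4,191.4),(237.5,222.3)),green=((150.4,201),(225.2,247.7)),thick=((335.3,134.4),(254,142.8)),thin=((300.4,119),(221,149.8)),
y1=((349.8,150.4),(275.5,143.2)),y2=((361.6,133),(264,135.2)),beaker=((329.6,98.6),(211,138)))
E
python3 - <<'E'
from h import *
from pts import P
for k,(a,b) in P.items(): 
  p=tri([ray('scene',*a),ray('side',*b)]); print(k,p.round(4),'r',np.hypot(*p[:2]).round(3), (proj('scene',p)[0]-a).round(1),(proj('side',p)[0]-b).round(1))
E
```

```text
bA [ 0.4765 -0.0106  0.0548] r 0.477 [0.  0.2] [-0.1 -0.2]
bB [0.6419 0.03   0.0565] r 0.643 [0.  0.1] [-0.1 -0.1]
narrow [ 0.4579 -0.2521  0.0824] r 0.523 [-0.   0.3] [-0.3 -0.3]
wide [ 0.6437 -0.2283  0.0808] r 0.683 [ 0.  -0.2] [0.1 0.1]
pink [ 0.4288 -0.1688  0.0824] r 0.461 [0.  0.3] [-0.2 -0.2]
green [ 0.3695 -0.2667  0.0816] r 0.456 [0.  0.3] [-0.2 -0.2]
thick [0.6182 0.2693 0.1129] r 0.674 [0.  0.2] [-0.1 -0.1]
thin [0.4919 0.2534 0.1083] r 0.553 [0.  0.5] [-0.3 -0.4]
y1 [0.6905 0.2432 0.1134] r 0.732 [0.  0.2] [-0.1 -0.1]
y2 [0.6765 0.3279 0.1139] r 0.752 [0.  0.3] [-0.2 -0.2]
beaker [0.4932 0.4147 0.091 ] r 0.644 [0.1 0.7] [-0.4 -0.5]
```

Careful with the scale: shifts go in shares of 100 cm and turns go in shares of pi rad. That gives: -78.5 cm is -0.785, 32.3 cm is 0.323, -1.85 rad is -0.5889.

Call:
{"name": "servo_tool", "arguments": {
  "moves": [
    [0.31, -0.28, 0.02, -0.2865],
    [0.31, -0.28, 0.02, -0.2865],
    [0.31, -0.28, 0.02, -0.2865],
    [0.31, -0.28, 0.02, -0.2865],
    [0.31, -0.28, 0.02, -0.2865],
    [0.31, -0.28, 0.02, -0.2865],
    [0.31, -0.28, 0.02, -0.2865],
    [0.31, -0.28, 0.02, -0.2865],
    [0.31, -0.28, 0.02, -0.2865],
    [0.31, -0.28, 0.02, -0.2865],
    [0.31, -0.28, 0.02, -0.2865],
    [0.323, -0.53, 0, -0.4456],
    [0.323, -0.6, 0, -0.5889],
    [0.323, -0.7, 0, -0.5889],
    [0.323, -0.785, 0, -0.5889],
    [0.323, -0.785, -0.02, -0.5889],
    [0.323, -0.785, -0.03, -0.5889],
    [0.323, -0.785, -0.03, -0.5889],
    [0.323, -0.785, -0.03, -0.5889],
    [0.323, -0.785, -0.03, -0.5889]
  ],
  "claw": 0,
  "force": 30
}}

```text
time: 1.82
ee_pos: [0.4545, -0.1217, 0.2176]
tcp_rot: [180.0, -0.0, 59.5]
wrist_force: [1.6, -0.6, -0.3]
opening: 0.0853
grasp_force: 0.0
```

Converted, -13 cm is -0.13, -11 cm is -0.11.

Call:
{"name": "servo_tool", "arguments": {
  "moves": [
    [0.003, -0.04, -0.02, 0],
    [0.003, -0.08, -0.02, 0],
    [0.003, -0.11, -0.02, 0],
    [0.003, -0.13, -0.02, 0],
    [0.003, -0.13, -0.02, 0],
    [0.003, -0.13, -0.02, 0]
  ]
}}

```text
time: 2.32
ee_pos: [0.4578, -0.2504, 0.1973]
tcp_rot: [-179.9, -0.0, 59.7]
wrist_force: [-0.4, -0.7, 0.3]
opening: 0.0852
grasp_force: 0.0
```

Run:
```python
from h import *
o=get_obs();print(o['ee_pos'],o['tcp_rot'],o['q'].round(1))
im=save('wrist','w1')
a=cv2.resize(im[:,:,::-1],(800,600),interpolation=cv2.INTER_CUBIC);cv2.imwrite('pics/w1b.png',a)
np.save('w1.npy',np.r_[o['ee_pos'],o['tcp_rot']])
```

```text
[ 0.4577868  -0.2504494   0.19725585] [-1.79930466e+02 -1.06137240e-02  5.96902379e+01] [-28.7   0.6   1.7  91.2   0.   91.6]
```

View pics/w1b.png

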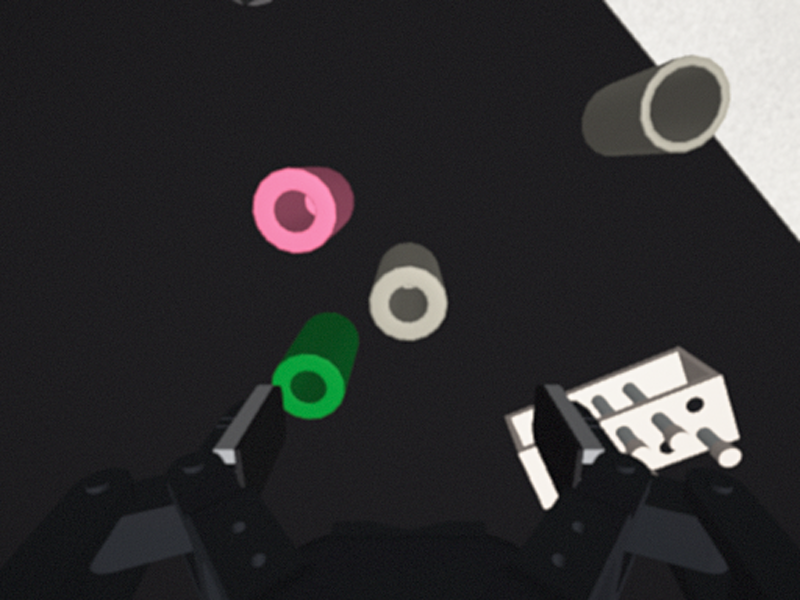

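The wrist view shows the narrow sleeve's rim centred at (408,303) and the wide one's at (685,104). The rack corner at (507,415) is near the right finger, so I'll check the clearance.

Run:
```python
from h import *
from pts import P
w=np.load('w1.npy');o=dict(ee_pos=w[:3],tcp_rot=w[3:]);s=1.5625
for k,u,v in(('narrow',408.5,303),('wide',685,104),('pink',295,210),('green',309,387)):
  print(k,at('wrist',u/s,v/s,.085,o).round(4),tri([ray('wrist',u/s,v/s,o)]+[ray(n,*q) for n,q in zip(('scene','side'),P[k])]).round(4), [at(n,*q,.085).round(4)[:2] for n,q in zip(('scene','side'),P[k])])
for u,v in((507,415),(680,350),(722,377)): print('rack',at('wrist',u/s,v/s,.053,o).round(3))
```

```text
narrow [ 0.4567 -0.2521  0.085 ] [ 0.4573 -0.2525  0.0827] [array([ 0.4587, -0.2522]), array([ 0.4569, -0.2569])]
wide [ 0.6435 -0.2298  0.085 ] [ 0.6441 -0.2295  0.0822] [array([ 0.6459, -0.23  ]), array([ 0.6403, -0.2336])]
pink [ 0.4282 -0.1694  0.085 ] [ 0.4284 -0.1691  0.0827] [array([ 0.4297, -0.1692]), array([ 0.4279, -0.1738])]
green [ 0.3697 -0.2694  0.085 ] [ 0.3696 -0.2685  0.0834] [array([ 0.3713, -0.2671]), array([ 0.3687, -0.2721])]
rack [ 0.471 -0.377  0.053]
rack [ 0.604 -0.392  0.053]
rack [ 0.624 -0.428  0.053]
```

Converted, -14.2 cm is -0.142, -14 cm is -0.14.

Call:
{"name": "servo_tool", "arguments": {
  "moves": [
    [0, -0.001, -0.03, 0],
    [0, -0.001, -0.06, 0],
    [0, -0.001, -0.09, 0],
    [0, -0.001, -0.11, 0],
    [0, -0.001, -0.13, 0],
    [0, -0.001, -0.14, 0],
    [0, -0.001, -0.142, 0],
    [0, -0.001, -0.142, 0],
    [0, -0.001, -0.142, 0]
  ]
}}

```text
time: 3.12
ee_pos: [0.4588, -0.2508, 0.0572]
tcp_rot: [179.9, -0.0, 59.8]
wrist_force: [0.2, 0.3, 0.2]
opening: 0.0857
grasp_force: 0.0
```

Call:
{"name": "servo_tool", "arguments": {
  "moves": [
    [-0.0015, -0.0015, -0.002, 0],
    [-0.0015, -0.0015, -0.002, 0],
    [-0.0015, -0.0015, -0.002, 0]
  ]
}}

```text
time: 3.37
ee_pos: [0.4568, -0.2527, 0.0545]
tcp_rot: [179.9, -0.0, 59.8]
wrist_force: [0.0, -0.1, -0.1]
opening: 0.0852
grasp_force: 0.0
```

Call:
{"name": "servo_tool", "arguments": {
  "moves": [
    [0, 0, 0, 0],
    [0, 0, 0, 0],
    [0, 0, 0, 0],
    [0, 0, 0, 0],
    [0, 0, 0, 0],
    [0, 0, 0, 0],
    [0, 0, 0, 0],
    [0, 0, 0, 0]
  ],
  "claw": 1,
  "force": 30
}}

```text
time: 4.03
ee_pos: [0.4566, -0.2525, 0.0541]
tcp_rot: [180.0, 0.0, 59.8]
wrist_force: [-2.5, 0.8, 5.7]
opening: 0.0475
grasp_force: 31.3
```

Converted, 19 cm is 0.19, 11.6 cm is 0.116.

Call:
{"name": "servo_tool", "arguments": {
  "moves": [
    [0, 0, 0.01, 0],
    [0, 0, 0.03, 0],
    [0, 0, 0.06, 0],
    [0, 0, 0.09, 0],
    [0, 0.01, 0.116, 0],
    [0, 0.04, 0.12, 0],
    [-0.005, 0.07, 0.12, 0],
    [-0.01, 0.1, 0.12, 0],
    [-0.01, 0.13, 0.12, 0],
    [-0.01, 0.16, 0.12, 0],
    [-0.01, 0.18, 0.12, 0],
    [-0.01, 0.19, 0.12, 0],
    [-0.01, 0.19, 0.12, 0],
    [-0.01, 0.19, 0.12, 0],
    [-0.01, 0.19, 0.12, 0],
    [-0.01, 0.19, 0.12, 0]
  ]
}}

```text
time: 5.37
ee_pos: [0.4466, -0.0633, 0.1738]
tcp_rot: [-180.0, 0.0, 59.7]
wrist_force: [-0.7, 0.1, -0.8]
opening: 0.0474
grasp_force: 31.7
```

Run:
```python
from h import *
o=get_obs();print(o['ee_pos'],o['tcp_rot'],o['q'].round(1))
im=save('wrist','w2')
a=cv2.resize(im[:,:,::-1],(800,600),interpolation=cv2.INTER_CUBIC);cv2.imwrite('pics/w2b.png',a)
np.save('w2.npy',np.r_[o['ee_pos'],o['tcp_rot']])
```

```text
[ 0.44663295 -0.06334413  0.17375629] [-1.79992782e+02  1.58704446e-02  5.97353036e+01] [ -8.1  -9.3 -10.2  89.2  -0.  112.2]
```

View pics/w2b.png

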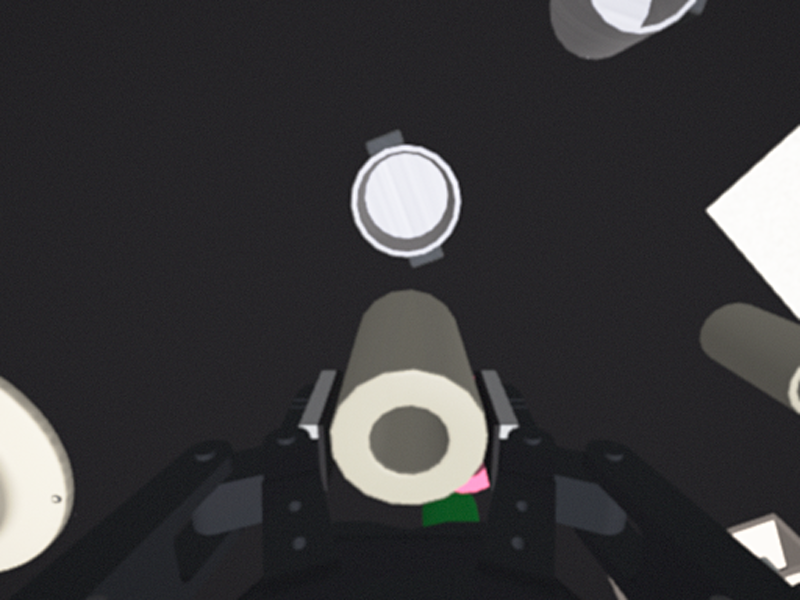

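The wrist view shows the bucket A rim centred at (406,201) and the held sleeve's rim at (409,436). The sleeve is upright in the grip.

Run:
```python
from h import *
w=np.load('w2.npy');o=dict(ee_pos=w[:3],tcp_rot=w[3:]);s=1.5625
b=at('wrist',406/s,201/s,.058,o);t=at('wrist',409.3/s,436/s,.2047,o);print(b,t,b-t)
print([at(n,*q,.058).round(4) for n,q in(('scene',(241.1,174.3)),('side',(238,200)))])
```

```text
[ 0.47550129 -0.01090466  0.058     ] [ 0.4473796 -0.0622651  0.2047   ] [ 0.0281217   0.05136044 -0.1467    ]
[array([ 0.4778, -0.0118,  0.058 ]), array([ 0.4752, -0.0169,  0.058 ])]
```

Converted, 5.15 cm is 0.0515, 2.85 cm is 0.0285.

Call:
{"name": "servo_tool", "arguments": {
  "moves": [
    [0.014, 0.026, 0, 0],
    [0.025, 0.045, 0, 0],
    [0.0285, 0.0515, 0, 0],
    [0.0285, 0.0515, -0.01, 0],
    [0.0285, 0.0515, -0.03, 0],
    [0.0285, 0.0515, -0.045, 0],
    [0.0285, 0.0515, -0.05, 0],
    [0.0285, 0.0515, -0.05, 0],
    [0.0285, 0.0515, -0.05, 0]
  ]
}}

```text
time: 6.17
ee_pos: [0.4748, -0.0116, 0.124]
tcp_rot: [-180.0, 0.0, 59.8]
wrist_force: [0.1, -0.6, -1.7]
opening: 0.0474
grasp_force: 31.6
```

Converted, -6.4 cm is -0.064, -6.3 cm is -0.063.

Call:
{"name": "servo_tool", "arguments": {
  "moves": [
    [0, 0, -0.01, 0],
    [0, 0, -0.02, 0],
    [0, 0, -0.03, 0],
    [0, 0, -0.04, 0],
    [0, 0, -0.05, 0],
    [0, 0, -0.057, 0],
    [0, 0, -0.061, 0],
    [0, 0, -0.063, 0],
    [0, 0, -0.064, 0],
    [0, 0, -0.064, 0],
    [0, 0, -0.064, 0]
  ]
}}

```text
time: 7.08
ee_pos: [0.4755, -0.0109, 0.0602]
tcp_rot: [180.0, -0.0, 59.8]
wrist_force: [-0.2, 1.4, -1.1]
opening: 0.0476
grasp_force: 31.7
```

Converted, 13 cm is 0.13, 9 cm is 0.09.

Call:
{"name": "servo_tool", "arguments": {
  "moves": [
    [0, 0, 0, 0],
    [0, 0, 0, 0],
    [0, 0, 0, 0],
    [0, 0, 0, 0],
    [0, 0, 0, 0],
    [0, 0, 0.01, 0],
    [0, 0, 0.03, 0],
    [0, 0, 0.06, 0],
    [0, 0, 0.09, 0],
    [0, 0, 0.13, 0],
    [0, 0, 0.13, 0]
  ],
  "claw": 0
}}

```text
time: 8.0
ee_pos: [0.4771, -0.0109, 0.1979]
tcp_rot: [179.5, -0.3, 59.8]
wrist_force: [1.2, -0.8, 1.3]
opening: 0.0853
grasp_force: 0.0
```

Converted, -21.8 cm is -0.218, 16.7 cm is 0.167.

Call:
{"name": "servo_tool", "arguments": {
  "moves": [
    [0.025, -0.033, 0, 0],
    [0.05, -0.066, 0, 0],
    [0.075, -0.099, 0, 0],
    [0.1, -0.131, 0, 0],
    [0.125, -0.164, 0, 0],
    [0.15, -0.197, 0, 0],
    [0.167, -0.218, 0, 0],
    [0.167, -0.218, 0, 0],
    [0.167, -0.218, -0.02, 0],
    [0.167, -0.218, -0.04, 0],
    [0.167, -0.218, -0.06, 0],
    [0.167, -0.218, -0.06, 0],
    [0.167, -0.218, -0.06, 0],
    [0.167, -0.218, -0.06, 0]
  ]
}}

```text
time: 9.17
ee_pos: [0.6424, -0.2288, 0.1317]
tcp_rot: [179.9, -0.0, 59.8]
wrist_force: [0.1, -0.3, 0.3]
opening: 0.0852
grasp_force: 0.0
```

Run:
```python
from h import *
o=get_obs();print(o['ee_pos'],o['tcp_rot'],o['q'].round(1))
im=save('wrist','w3')
a=cv2.resize(im[:,:,::-1],(800,600),interpolation=cv2.INTER_CUBIC);cv2.imwrite('pics/w3b.png',a)
np.save('w3.npy',np.r_[o['ee_pos'],o['tcp_rot']])
```

```text
[ 0.64238447 -0.22878997  0.13168821] [ 1.79911375e+02 -1.84729868e-02  5.98176584e+01] [-19.6  22.6  20.   87.4   0.  100.6]
```

View pics/w3b.png

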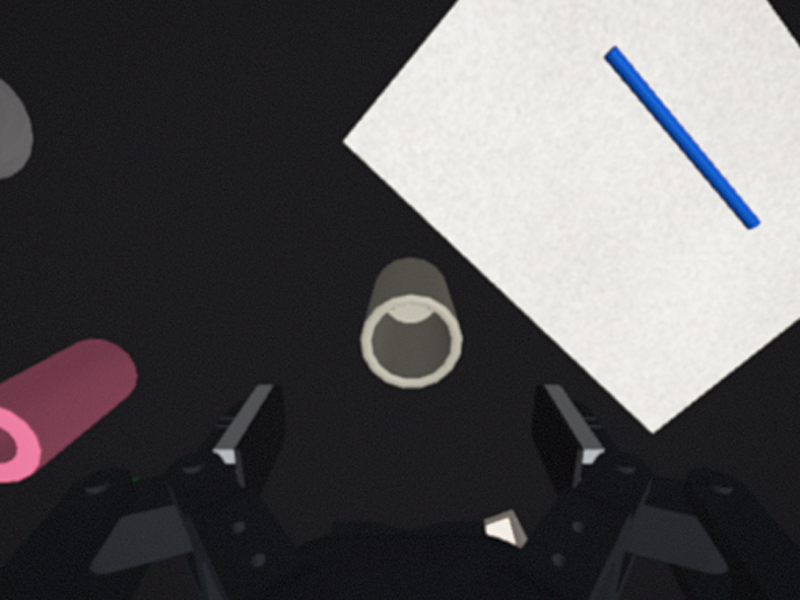

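The wide sleeve is centred between the fingers, rim centre (411,341).

Run:
```python
from h import *
w=np.load('w3.npy');o=dict(ee_pos=w[:3],tcp_rot=w[3:]);s=1.5625
t=at('wrist',411.5/s,341/s,.085,o);print(t,t-w[:3])
```

```text
[ 0.64363173 -0.22952808  0.085     ] [ 0.00124726 -0.0007381  -0.04668821]
```

Converted, -7.6 cm is -0.076, -7.3 cm is -0.073.

Call:
{"name": "servo_tool", "arguments": {
  "moves": [
    [0.001, -0.001, -0.02, 0],
    [0.001, -0.001, -0.04, 0],
    [0.001, -0.001, -0.06, 0],
    [0.001, -0.001, -0.073, 0],
    [0.001, -0.001, -0.076, 0],
    [0.001, -0.001, -0.076, 0],
    [0.001, -0.001, -0.076, 0]
  ]
}}

```text
time: 9.8
ee_pos: [0.6437, -0.2301, 0.0554]
tcp_rot: [179.9, -0.0, 59.8]
wrist_force: [-0.3, -0.4, -0.0]
opening: 0.0852
grasp_force: 0.0
```

Call:
{"name": "servo_tool", "arguments": {
  "moves": [
    [0, 0, 0, 0],
    [0, 0, 0, 0],
    [0, 0, 0, 0],
    [0, 0, 0, 0],
    [0, 0, 0, 0],
    [0, 0, 0, 0],
    [0, 0, 0, 0],
    [0, 0, 0, 0]
  ],
  "claw": 1,
  "force": 30
}}

```text
time: 10.47
ee_pos: [0.6435, -0.23, 0.055]
tcp_rot: [179.9, -0.0, 59.8]
wrist_force: [-1.5, 0.5, 5.8]
opening: 0.0484
grasp_force: 31.2
```

Converted, 20.8 cm is 0.208, -3.2 cm is -0.032.

Call:
{"name": "servo_tool", "arguments": {
  "moves": [
    [0, 0, 0.01, 0],
    [0, 0, 0.03, 0],
    [0, 0, 0.06, 0],
    [0, 0, 0.09, 0],
    [0, 0.01, 0.116, 0],
    [0, 0.04, 0.12, 0],
    [-0.005, 0.07, 0.12, 0],
    [-0.01, 0.1, 0.12, 0],
    [-0.02, 0.13, 0.12, 0],
    [-0.03, 0.16, 0.12, 0],
    [-0.032, 0.19, 0.12, 0],
    [-0.032, 0.208, 0.12, 0],
    [-0.032, 0.208, 0.12, 0],
    [-0.032, 0.208, 0.12, 0],
    [-0.032, 0.208, 0.12, 0],
    [-0.032, 0.208, 0.12, 0]
  ]
}}

```text
time: 11.8
ee_pos: [0.6112, -0.0229, 0.1739]
tcp_rot: [-180.0, 0.0, 59.7]
wrist_force: [0.1, 0.3, -1.6]
opening: 0.0486
grasp_force: 31.5
```

Run:
```python
from h import *
o=get_obs();print(o['ee_pos'],o['tcp_rot'],o['q'].round(1))
im=save('wrist','w4')
a=cv2.resize(im[:,:,::-1],(800,600),interpolation=cv2.INTER_CUBIC);cv2.imwrite('pics/w4b.png',a)
np.save('w4.npy',np.r_[o['ee_pos'],o['tcp_rot']])
```

```text
[ 0.61115498 -0.02289826  0.17386683] [-1.79997502e+02  1.25094162e-02  5.97443943e+01] [ -2.1  12.7  12.4  89.7  -0.  118.1]
```

View pics/w4b.png

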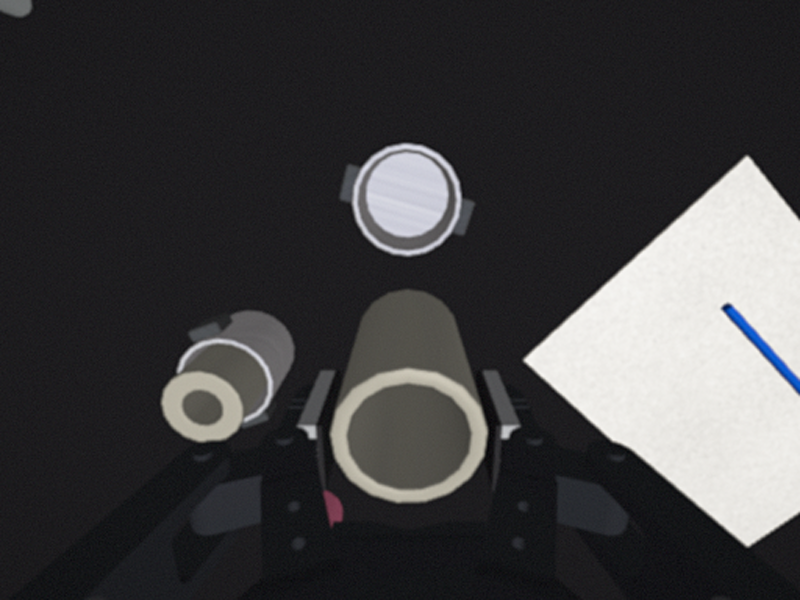

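Bucket B's rim is centred at (407,200) and the held wide sleeve's rim at (409,435). The narrow sleeve stands upright in bucket A, rim at (202,406).

Run:
```python
from h import *
w=np.load('w4.npy');o=dict(ee_pos=w[:3],tcp_rot=w[3:]);s=1.5625
b=at('wrist',407/s,200/s,.058,o);t=at('wrist',409/s,435/s,.2039,o);print(b,t,b-t,'target tcp',b-t+w[:3],at('wrist',202.5/s,406.5/s,.091,o))
```

```text
[0.64081919 0.02973798 0.058     ] [ 0.61168078 -0.02201503  0.2039    ] [ 0.02913841  0.05175301 -0.1459    ] target tcp [0.6402934  0.02885475 0.02796683] [ 0.47529678 -0.01056029  0.091     ]
```

Converted, 5.2 cm is 0.052, -5 cm is -0.05.

Call:
{"name": "servo_tool", "arguments": {
  "moves": [
    [0.014, 0.026, 0, 0],
    [0.025, 0.045, 0, 0],
    [0.029, 0.052, 0, 0],
    [0.029, 0.052, -0.01, 0],
    [0.029, 0.052, -0.03, 0],
    [0.029, 0.052, -0.045, 0],
    [0.029, 0.052, -0.05, 0],
    [0.029, 0.052, -0.05, 0],
    [0.029, 0.052, -0.05, 0]
  ]
}}

```text
time: 12.6
ee_pos: [0.6398, 0.0292, 0.124]
tcp_rot: [-180.0, 0.0, 59.8]
wrist_force: [-0.2, -0.7, -1.6]
opening: 0.0482
grasp_force: 31.6
```

Converted, -6.3 cm is -0.063, -6.2 cm is -0.062.

Call:
{"name": "servo_tool", "arguments": {
  "moves": [
    [0, 0, -0.01, 0],
    [0, 0, -0.02, 0],
    [0, 0, -0.03, 0],
    [0, 0, -0.04, 0],
    [0, 0, -0.05, 0],
    [0, 0, -0.057, 0],
    [0, 0, -0.06, 0],
    [0, 0, -0.062, 0],
    [0, 0, -0.063, 0],
    [0, 0, -0.063, 0],
    [0, 0, -0.063, 0]
  ]
}}

```text
time: 13.52
ee_pos: [0.6404, 0.0301, 0.0613]
tcp_rot: [180.0, -0.0, 59.8]
wrist_force: [0.9, -0.1, -1.2]
opening: 0.0481
grasp_force: 31.6
```

Converted, 15 cm is 0.15, 13 cm is 0.13.

Call:
{"name": "servo_tool", "arguments": {
  "moves": [
    [0, 0, 0, 0],
    [0, 0, 0, 0],
    [0, 0, 0, 0],
    [0, 0, 0, 0],
    [0, 0, 0, 0],
    [0, 0, 0.01, 0],
    [0, 0, 0.03, 0],
    [0, 0, 0.06, 0],
    [0, 0, 0.09, 0],
    [0, 0, 0.13, 0],
    [0, 0, 0.15, 0],
    [0, 0, 0.15, 0]
  ],
  "claw": 0
}}

```text
time: 14.52
ee_pos: [0.6415, 0.0301, 0.2179]
tcp_rot: [179.6, -0.3, 59.8]
wrist_force: [0.1, 0.4, 0.6]
opening: 0.0854
grasp_force: 0.0
```

Converted, 22.3 cm is 0.223, 20 cm is 0.2.

Call:
{"name": "servo_tool", "arguments": {
  "moves": [
    [-0.023, 0.034, 0, 0],
    [-0.045, 0.067, 0, 0],
    [-0.068, 0.1, 0, 0],
    [-0.09, 0.134, 0, 0],
    [-0.113, 0.168, 0, 0],
    [-0.135, 0.2, 0, 0],
    [-0.15, 0.223, 0, 0],
    [-0.15, 0.223, 0, 0],
    [-0.15, 0.223, -0.02, 0],
    [-0.15, 0.223, -0.04, 0],
    [-0.15, 0.223, -0.05, 0],
    [-0.15, 0.223, -0.05, 0],
    [-0.15, 0.223, -0.05, 0],
    [-0.15, 0.223, -0.05, 0]
  ],
  "claw": 0.3
}}

```text
time: 15.68
ee_pos: [0.4906, 0.253, 0.162]
tcp_rot: [180.0, -0.1, 59.8]
wrist_force: [-0.4, 0.3, 0.3]
opening: 0.0597
grasp_force: 0.0
```

Run:
```python
from h import *
o=get_obs();print(o['ee_pos'],o['tcp_rot'],o['q'].round(1),o['opening'])
im=save('wrist','w5')[:,:,::-1]; s=save('scene','s5')[:,:,::-1];d=save('side','d5')[:,:,::-1]
a=cv2.resize(im,(532,400),interpolation=cv2.INTER_CUBIC)
b=cv2.resize(np.vstack([s[135:235,215:325],d[140:240,220:330]]),None,fx=2.4,fy=2.4,interpolation=cv2.INTER_CUBIC)
c=np.zeros((480,800,3),np.uint8);c[:400,:532]=a;c[:,532:796]=b
cv2.imwrite('pics/w5b.png',c)
np.save('w5.npy',np.r_[o['ee_pos'],o['tcp_rot']])
```

```text
[0.49057573 0.25298739 0.16200727] [ 1.79962187e+02 -5.89784965e-02  5.97765293e+01] [ 27.3   4.3   1.7  87.3  -0.  147.5] 0.05973222303137353
```

View pics/w5b.png

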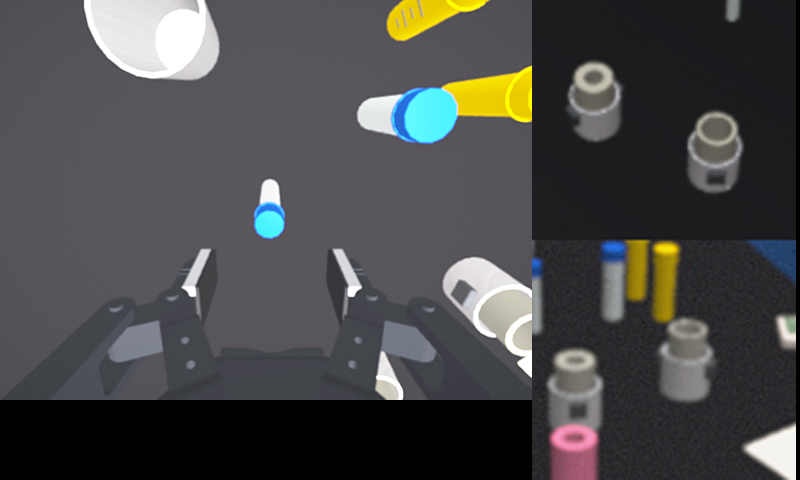

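Both sleeves are seated in the buckets. The thin cap is at (269,221) in the panel and the thick cap at (431,115).

Run:
```python
from h import *
w=np.load('w5.npy');o=dict(ee_pos=w[:3],tcp_rot=w[3:])
t=at('wrist',258.9,212.4,.11,o);print('thin',t,t-w[:3]);print('thick',at('wrist',414.8,110.4,.115,o))
print('triz',tri([ray('wrist',258.9,212.4,o),ray('scene',300.4,119),ray('side',221,149.8)]))
print('N',tri([ray('scene',240.8,167.1),ray('side',237.9,190.4)]),'W',tri([ray('scene',292.1,188.3),ray('side',285,177.5)]))
```

```text
thin [0.49019408 0.25622339 0.11      ] [-0.00038165  0.00323599 -0.05200727]
thick [0.61712312 0.26848451 0.115     ]
triz [0.49103418 0.25484581 0.10741195]
N [ 0.47635327 -0.00945334  0.08740175] W [0.64219479 0.03128252 0.08749346]
```

Converted, -8 cm is -0.08, 0.25 cm is 0.0025.

Call:
{"name": "servo_tool", "arguments": {
  "moves": [
    [0, 0.0025, -0.01, 0],
    [0, 0.0025, -0.03, 0],
    [0, 0.0025, -0.05, 0],
    [0, 0.0025, -0.07, 0],
    [0, 0.0025, -0.08, 0],
    [0, 0.0025, -0.08, 0],
    [0, 0.0025, -0.08, 0],
    [0, 0.0025, -0.08, 0]
  ]
}}

```text
time: 16.5
ee_pos: [0.4906, 0.2559, 0.082]
tcp_rot: [180.0, -0.1, 59.8]
wrist_force: [0.3, -0.6, -0.0]
opening: 0.0596
grasp_force: 0.0
```

Call:
{"name": "servo_tool", "arguments": {
  "moves": [
    [0, 0, 0, 0],
    [0, 0, 0, 0],
    [0, 0, 0, 0],
    [0, 0, 0, 0],
    [0, 0, 0, 0],
    [0, 0, 0, 0],
    [0, 0, 0, 0],
    [0, 0, 0, 0]
  ],
  "claw": 1,
  "force": 20
}}

```text
time: 17.17
ee_pos: [0.4905, 0.2558, 0.0816]
tcp_rot: [180.0, -0.1, 59.8]
wrist_force: [-0.4, -0.1, 6.2]
opening: 0.0213
grasp_force: 19.7
```

Converted, -31.8 cm is -0.318, -4.5 cm is -0.045.

Call:
{"name": "servo_tool", "arguments": {
  "moves": [
    [0, 0, 0.01, 0],
    [0, 0, 0.03, 0],
    [0, 0, 0.06, 0],
    [0, 0, 0.09, 0],
    [0, -0.01, 0.115, 0],
    [0, -0.03, 0.13, 0],
    [-0.005, -0.06, 0.13, 0],
    [-0.01, -0.095, 0.13, 0],
    [-0.02, -0.13, 0.13, 0],
    [-0.03, -0.165, 0.13, 0],
    [-0.04, -0.2, 0.13, 0],
    [-0.045, -0.235, 0.13, 0],
    [-0.045, -0.27, 0.13, 0],
    [-0.045, -0.3, 0.13, 0],
    [-0.045, -0.318, 0.12, 0],
    [-0.045, -0.318, 0.12, 0],
    [-0.045, -0.318, 0.12, 0],
    [-0.045, -0.318, 0.12, 0],
    [-0.045, -0.318, 0.12, 0]
  ]
}}

```text
time: 18.75
ee_pos: [0.4452, -0.0617, 0.2013]
tcp_rot: [180.0, -0.0, 59.9]
wrist_force: [-0.2, -0.5, 0.0]
opening: 0.0212
grasp_force: 19.7
```

Run:
```python
from h import *
o=get_obs();print(o['ee_pos'],o['tcp_rot'],o['q'].round(1),o['opening'])
im=save('wrist','w6')[:,:,::-1]
cv2.imwrite('pics/w6b.png',cv2.resize(im,(800,600),interpolation=cv2.INTER_CUBIC))
np.save('w6.npy',np.r_[o['ee_pos'],o['tcp_rot']])
```

```text
[ 0.4451982  -0.06166075  0.20131064] [ 1.79986583e+02 -1.67852823e-02  5.98630702e+01] [ -7.9  -9.3  -7.1  92.2   0.  112.2] 0.021179523373584686
```

View pics/w6b.png

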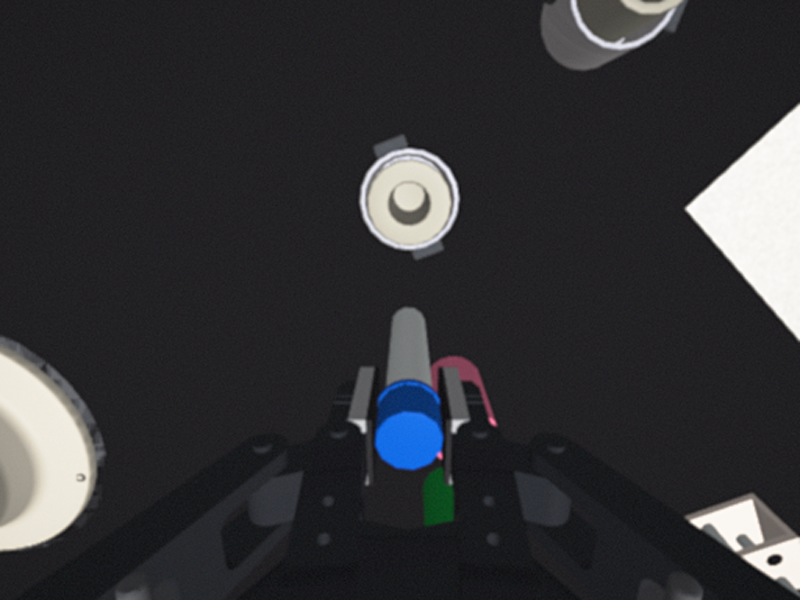

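The narrow sleeve's bore is centred at (409,203). The tube hangs with its cap top at (409,440) and foot end near (408,322).

Run:
```python
from h import *
w=np.load('w6.npy');o=dict(ee_pos=w[:3],tcp_rot=w[3:]);s=1.5625
b=at('wrist',409.5/s,203/s,.091,o);t=at('wrist',409/s,440/s,.2297,o);f=at('wrist',408.2/s,322/s,.1197,o)
print(b,t,f,'tcp for cap',b-t+w[:3],'tcp for foot',b-f+w[:3])
```

```text
[ 0.47543325 -0.01075244  0.091     ] [ 0.444222   -0.06336213  0.2297    ] [ 0.4434153  -0.06439765  0.1197    ] tcp for cap [ 0.47640944 -0.00905106  0.06261064] tcp for foot [ 0.47721614 -0.00801554  0.17261064]
```

Converted, 5.3 cm is 0.053, 3.15 cm is 0.0315.

Call:
{"name": "servo_tool", "arguments": {
  "moves": [
    [0.015, 0.026, 0, 0],
    [0.027, 0.045, 0, 0],
    [0.0315, 0.053, 0, 0],
    [0.0315, 0.053, -0.005, 0],
    [0.0315, 0.053, -0.012, 0],
    [0.0315, 0.053, -0.018, 0],
    [0.0315, 0.053, -0.018, 0],
    [0.0315, 0.053, -0.018, 0]
  ]
}}

```text
time: 19.47
ee_pos: [0.476, -0.01, 0.1823]
tcp_rot: [-180.0, 0.0, 59.8]
wrist_force: [0.8, 0.4, -1.2]
opening: 0.0214
grasp_force: 19.7
```

Converted, -2.4 cm is -0.024, -1.2 cm is -0.012.

Call:
{"name": "servo_tool", "arguments": {
  "moves": [
    [0, 0, -0.006, 0],
    [0, 0, -0.012, 0],
    [0, 0, -0.018, 0],
    [0, 0, -0.024, 0],
    [0, 0, -0.024, 0]
  ]
}}

```text
time: 19.88
ee_pos: [0.476, -0.0095, 0.1573]
tcp_rot: [-179.9, 0.1, 59.8]
wrist_force: [-0.2, 0.0, -0.0]
opening: 0.0209
grasp_force: 19.7
```

Converted, -6.3 cm is -0.063, -6.1 cm is -0.061.

Call:
{"name": "servo_tool", "arguments": {
  "moves": [
    [0, 0, -0.01, 0],
    [0, 0, -0.02, 0],
    [0, 0, -0.03, 0],
    [0, 0, -0.04, 0],
    [0, 0, -0.05, 0],
    [0, 0, -0.057, 0],
    [0, 0, -0.061, 0],
    [0, 0, -0.063, 0],
    [0, 0, -0.063, 0],
    [0, 0, -0.063, 0]
  ]
}}

```text
time: 20.72
ee_pos: [0.4768, -0.0094, 0.0962]
tcp_rot: [180.0, -0.0, 59.8]
wrist_force: [-0.4, 0.4, -0.5]
opening: 0.0214
grasp_force: 19.7
```

Converted, -0.2 cm is -0.002, -0.1 cm is -0.001.

Call:
{"name": "servo_tool", "arguments": {
  "moves": [
    [0, 0, -0.001, 0],
    [0, 0, -0.002, 0],
    [0, 0, -0.002, 0],
    [0, 0, -0.002, 0]
  ]
}}

```text
time: 21.05
ee_pos: [0.4766, -0.0094, 0.0939]
tcp_rot: [180.0, -0.0, 59.8]
wrist_force: [0.1, 0.5, -0.2]
opening: 0.0214
grasp_force: 19.7
```

Converted, 12 cm is 0.12, 9 cm is 0.09.

Call:
{"name": "servo_tool", "arguments": {
  "moves": [
    [0, 0, 0, 0],
    [0, 0, 0, 0],
    [0, 0, 0, 0],
    [0, 0, 0, 0],
    [0, 0, 0, 0],
    [0, 0, 0.01, 0],
    [0, 0, 0.03, 0],
    [0, 0, 0.06, 0],
    [0, 0, 0.09, 0],
    [0, 0, 0.12, 0],
    [0, 0, 0.12, 0]
  ],
  "claw": 0.3
}}

```text
time: 21.97
ee_pos: [0.4782, -0.0094, 0.2204]
tcp_rot: [179.6, -0.2, 59.8]
wrist_force: [0.5, -0.4, 0.6]
opening: 0.0596
grasp_force: 0.0
```

Converted, 27.8 cm is 0.278, 13.9 cm is 0.139, -0.44 rad is -0.1401.

Call:
{"name": "servo_tool", "arguments": {
  "moves": [
    [0.017, 0.034, 0, -0.0318],
    [0.034, 0.068, 0, -0.0637],
    [0.051, 0.102, 0, -0.0955],
    [0.068, 0.136, 0, -0.1273],
    [0.085, 0.17, 0, -0.1401],
    [0.102, 0.204, 0, -0.1401],
    [0.119, 0.238, 0, -0.1401],
    [0.139, 0.278, 0, -0.1401],
    [0.139, 0.278, -0.01, -0.1401],
    [0.139, 0.278, -0.03, -0.1401],
    [0.139, 0.278, -0.05, -0.1401],
    [0.139, 0.278, -0.05, -0.1401],
    [0.139, 0.278, -0.05, -0.1401],
    [0.139, 0.278, -0.05, -0.1401]
  ]
}}

```text
time: 23.13
ee_pos: [0.6158, 0.2685, 0.1655]
tcp_rot: [180.0, -0.1, 34.6]
wrist_force: [0.1, 0.3, -0.2]
opening: 0.0598
grasp_force: 0.0
```

Run:
```python
from h import *
o=get_obs();print(o['ee_pos'],o['tcp_rot'],o['q'].round(1),o['opening'])
im=save('wrist','w7')[:,:,::-1]
cv2.imwrite('pics/w7b.png',cv2.resize(im,(800,600),interpolation=cv2.INTER_CUBIC))
np.save('w7.npy',np.r_[o['ee_pos'],o['tcp_rot']])
```

```text
[0.61578018 0.26853353 0.16547103] [ 1.79985276e+02 -7.64593331e-02  3.45844504e+01] [ 23.6  21.4  22.2  90.7   0.  169. ] 0.05975679104580748
```

View pics/w7b.png

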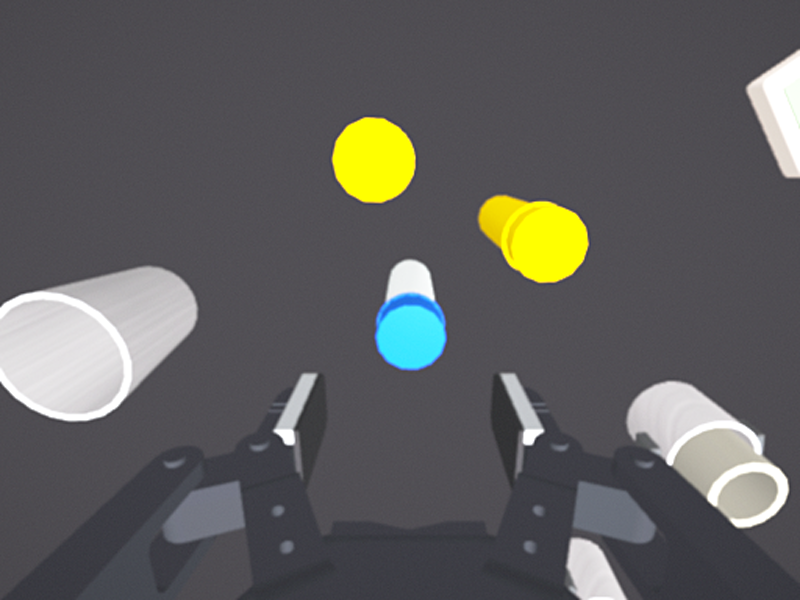

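The thick tube's cap top is at (410.5,336), centred between the fingers, and the yellow tubes are clear of them.

Run:
```python
from h import *
w=np.load('w7.npy');o=dict(ee_pos=w[:3],tcp_rot=w[3:]);s=1.5625
t=at('wrist',410.5/s,336/s,.115,o);print(t,t-w[:3])
print(tri([ray('wrist',410.5/s,336/s,o),ray('scene',335.3,134.4),ray('side',254,142.8)]))
```

```text
[0.616824   0.26856956 0.115     ] [ 1.04381367e-03  3.60376671e-05 -5.04710309e-02]
[0.6176204  0.26844531 0.11360609]
```

Converted, -8.1 cm is -0.081, -7 cm is -0.07.

Call:
{"name": "servo_tool", "arguments": {
  "moves": [
    [0.001, 0, -0.01, 0],
    [0.001, 0, -0.03, 0],
    [0.001, 0, -0.05, 0],
    [0.001, 0, -0.07, 0],
    [0.001, 0, -0.081, 0],
    [0.001, 0, -0.081, 0],
    [0.001, 0, -0.081, 0],
    [0.001, 0, -0.081, 0]
  ]
}}

```text
time: 23.85
ee_pos: [0.6172, 0.2688, 0.0844]
tcp_rot: [180.0, -0.1, 34.6]
wrist_force: [0.2, -0.9, 0.7]
opening: 0.06
grasp_force: 0.0
```

Call:
{"name": "servo_tool", "arguments": {
  "moves": [
    [0, 0, 0, 0],
    [0, 0, 0, 0],
    [0, 0, 0, 0],
    [0, 0, 0, 0],
    [0, 0, 0, 0],
    [0, 0, 0, 0],
    [0, 0, 0, 0],
    [0, 0, 0, 0]
  ],
  "claw": 1,
  "force": 25
}}

```text
time: 24.52
ee_pos: [0.6172, 0.2688, 0.0842]
tcp_rot: [180.0, -0.1, 34.6]
wrist_force: [-0.7, -0.3, 5.7]
opening: 0.0333
grasp_force: 24.6
```

Converted, -27.3 cm is -0.273, -2.5 cm is -0.025.

Call:
{"name": "servo_tool", "arguments": {
  "moves": [
    [0, 0, 0.01, 0],
    [0, 0, 0.03, 0],
    [0, 0, 0.06, 0],
    [0, 0, 0.09, 0],
    [0, -0.01, 0.115, 0],
    [0, -0.03, 0.13, 0],
    [-0.005, -0.06, 0.13, 0],
    [-0.01, -0.095, 0.13, 0],
    [-0.015, -0.13, 0.13, 0],
    [-0.02, -0.165, 0.13, 0],
    [-0.025, -0.2, 0.13, 0],
    [-0.025, -0.235, 0.13, 0],
    [-0.025, -0.26, 0.13, 0],
    [-0.025, -0.273, 0.125, 0],
    [-0.025, -0.273, 0.12, 0],
    [-0.025, -0.273, 0.12, 0],
    [-0.025, -0.273, 0.12, 0],
    [-0.025, -0.273, 0.12, 0]
  ]
}}

```text
time: 26.02
ee_pos: [0.5916, -0.0031, 0.2028]
tcp_rot: [-180.0, 0.0, 34.7]
wrist_force: [0.4, -0.3, -0.6]
opening: 0.0334
grasp_force: 25.0
```

Run:
```python
from h import *
o=get_obs();print(o['ee_pos'],o['tcp_rot'],o['q'].round(1),o['opening'])
im=save('wrist','w8')[:,:,::-1]
cv2.imwrite('pics/w8b.png',cv2.resize(im,(800,600),interpolation=cv2.INTER_CUBIC))
np.save('w8.npy',np.r_[o['ee_pos'],o['tcp_rot']])
```

```text
[ 0.59161086 -0.00311482  0.20275653] [-1.79977550e+02  8.37825308e-03  3.46782185e+01] [ -0.3  10.3  12.8  92.5   0.  145. ] 0.03335746253289918
```

View pics/w8b.png

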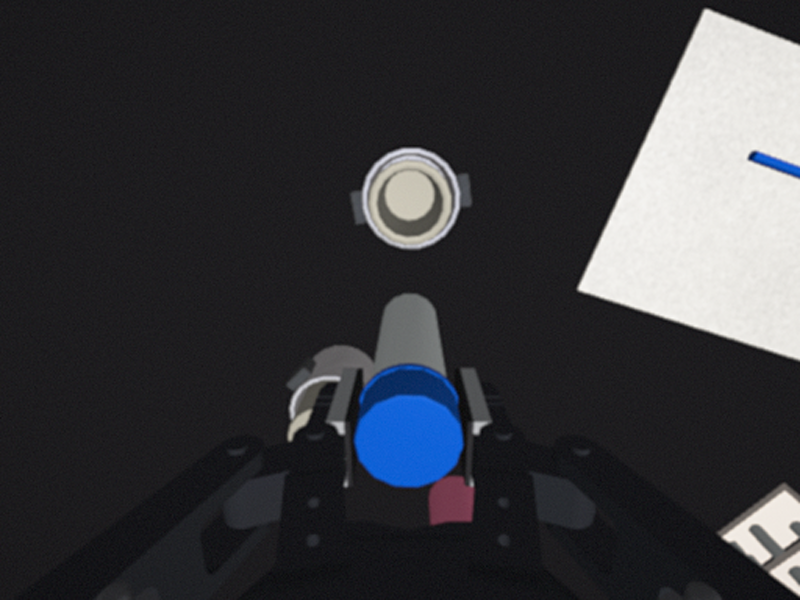

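The wide sleeve's bore is centred at (410,201). The tube's cap top is at (409,440) and its foot near (410,319).

Run:
```python
from h import *
w=np.load('w8.npy');o=dict(ee_pos=w[:3],tcp_rot=w[3:]);s=1.5625
b=at('wrist',410/s,201.5/s,.091,o);t=at('wrist',409/s,440/s,.2336,o);f=at('wrist',409.5/s,319/s,.1186,o)
print(b,t-w[:3],f-w[:3],'shift cap',b-t,'foot',b-f)
```

```text
[0.64096069 0.03047781 0.091     ] [-5.30586288e-04  6.19872968e-05  3.08434738e-02] [-0.00208186 -0.00162341 -0.08415653] shift cap [ 0.04988042  0.03353065 -0.1426    ] foot [ 0.05143169  0.03521604 -0.0276    ]
```

Converted, 5.05 cm is 0.0505, 3.4 cm is 0.034.

Call:
{"name": "servo_tool", "arguments": {
  "moves": [
    [0.02, 0.014, 0, 0],
    [0.04, 0.027, 0, 0],
    [0.0505, 0.034, 0, 0],
    [0.0505, 0.034, -0.005, 0],
    [0.0505, 0.034, -0.012, 0],
    [0.0505, 0.034, -0.018, 0],
    [0.0505, 0.034, -0.018, 0],
    [0.0505, 0.034, -0.024, 0],
    [0.0505, 0.034, -0.03, 0],
    [0.0505, 0.034, -0.036, 0],
    [0.0505, 0.034, -0.042, 0],
    [0.0505, 0.034, -0.042, 0]
  ]
}}

```text
time: 27.07
ee_pos: [0.6415, 0.0294, 0.1591]
tcp_rot: [-179.9, 0.1, 34.6]
wrist_force: [-0.1, 0.0, -0.8]
opening: 0.0334
grasp_force: 25.1
```

Converted, -6.2 cm is -0.062, -6.1 cm is -0.061.

Call:
{"name": "servo_tool", "arguments": {
  "moves": [
    [0, 0, -0.01, 0],
    [0, 0, -0.02, 0],
    [0, 0, -0.03, 0],
    [0, 0, -0.04, 0],
    [0, 0, -0.05, 0],
    [0, 0, -0.057, 0],
    [0, 0, -0.061, 0],
    [0, 0, -0.062, 0],
    [0, 0, -0.062, 0],
    [0, 0, -0.062, 0]
  ]
}}

```text
time: 27.9
ee_pos: [0.6423, 0.0296, 0.0993]
tcp_rot: [180.0, -0.0, 34.6]
wrist_force: [0.0, 0.3, -0.3]
opening: 0.0337
grasp_force: 25.1
```

Converted, -0.25 cm is -0.0025, -0.2 cm is -0.002.

Call:
{"name": "servo_tool", "arguments": {
  "moves": [
    [0, 0, -0.001, 0],
    [0, 0, -0.002, 0],
    [0, 0, -0.0025, 0],
    [0, 0, -0.0025, 0],
    [0, 0, -0.0025, 0]
  ]
}}

```text
time: 28.32
ee_pos: [0.6421, 0.0296, 0.0963]
tcp_rot: [-180.0, 0.0, 34.6]
wrist_force: [0.2, 0.6, -0.6]
opening: 0.0329
grasp_force: 25.1
```

Release, rise and back away for a last look.

Converted, 16 cm is 0.16, -15 cm is -0.15.

Call:
{"name": "servo_tool", "arguments": {
  "moves": [
    [0, 0, 0, 0],
    [0, 0, 0, 0],
    [0, 0, 0, 0],
    [0, 0, 0, 0],
    [0, 0, 0, 0],
    [0, 0, 0.01, 0],
    [0, 0, 0.03, 0],
    [0, 0, 0.06, 0],
    [0, 0, 0.09, 0],
    [0, 0, 0.12, 0],
    [-0.04, 0.04, 0.13, 0],
    [-0.07, 0.07, 0.13, 0],
    [-0.1, 0.1, 0.13, 0],
    [-0.13, 0.13, 0.13, 0],
    [-0.15, 0.16, 0.13, 0],
    [-0.15, 0.16, 0.13, 0],
    [-0.15, 0.16, 0.13, 0]
  ],
  "claw": 0.2
}}

```text
time: 29.73
ee_pos: [0.4905, 0.1918, 0.2278]
tcp_rot: [180.0, -0.1, 34.8]
wrist_force: [0.4, -0.4, -0.0]
opening: 0.0684
grasp_force: 0.0
```

Run:
```python
from h import *
s=save('scene','s9')[:,:,::-1];d=save('side','d9')[:,:,::-1]
b=np.hstack([s[125:225,215:325],d[125:225,215:325]])
cv2.imwrite('pics/f.png',cv2.resize(b,None,fx=3.6,fy=3.6,interpolation=cv2.INTER_CUBIC))
```

```text
(no output)
```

View pics/f.png

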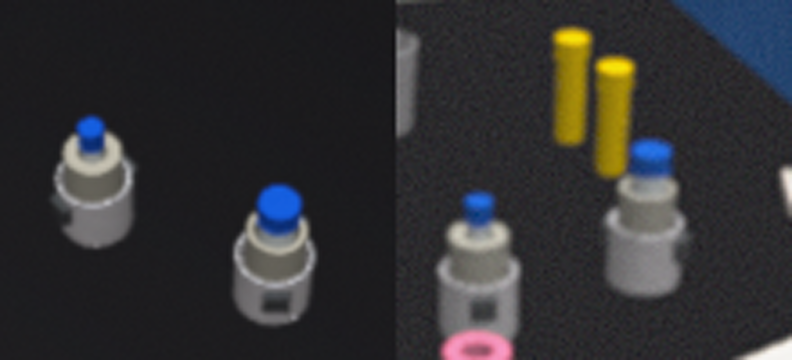

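Both tubes stand upright in their sleeves, thin cap at scene-crop (91,126) and thick at (279,203). I'll check the cap heights and hand in if they fit.

Run:
```python
from h import *
a=tri([ray('scene',240.3,160),ray('side',238.3,180.8)]);b=tri([ray('scene',292.5,181.4),ray('side',286.1,166.1)]);print(a,b)
if abs(a[2]-.1195)<.004 and abs(b[2]-.1245)<.004: print(job_done())
```

```text
[ 0.47710085 -0.00998759  0.12005796] [0.64361185 0.02786548 0.1271795 ]
the job is handed in; nothing more can be done
None
```

The job is handed in at about 30 s of the 114 s: the last pictures show both sleeves home, with the thin tube in the narrow sleeve (bucket A) and the thick tube in the wide sleeve (bucket B), both upright at bottomed height; the verdict was not returned.

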